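Cover the resin, then bring the curing lamp to the tooth

TASK

On this dental-lab bench, first swing the orange lid of the resin box fully shut so that stray light cannot set the pots. Then draw the cordless curing lamp up out of its charger, turn it nose down and hold it still over the stone model with its blue tip pointing straight down, about a centimetre above the one white tooth, without ever touching the model with it. Finish while still holding the lamp there in the gripper, and leave the model, bottle, jar and brush cup where they stand.

Things in the scene. Friction and masses are not known exactly. Their poses are not given: they have to be found in the camera images.
- resin_box: Fixed white resin box, 90 (x) by 130 (y) by 24 mm high, holding six small pots. Origin: centre of its underside on the bench; z up. Its lid is hinged along its +x side; +y runs along the hinge.
- resin_lid (a joint): Angle (rad) of the orange lid on a stiff friction hinge: 0 = shut, 1.57 = upright, 1.9 = farthest open. It stays where it is left; a push of about 1 N near its free edge moves it, it does not spring back. It starts wide open, near upright.
- lid_hinge (a point): Middle of the lid's hinge line: 48 mm towards box +x from the box origin and 24.5 mm above the bench. The hinge line runs along box y.
- lid_edge (a point): Middle of the lid's free edge, on its outer (top) face, 96 mm from the hinge line. The lid is a plate 96 by 136 mm and 4 mm thick with an 8 mm skirt on its inner side, and a thumb tab 34 mm wide that sticks out 10 mm beyond the edge. Shut, the lid's top is flat, 28.5 mm above the bench; open, its outer face looks to box +x.
- charger: Fixed charger: white foot 130 (x) by 88 (y) by 18 mm with a dark square well, 52 mm deep, that opens up and towards charger +x, 43 degrees above level. Origin: on the foot's underside, 5 mm towards +x from its centre. Centre of the well's mouth: 7 mm towards -x from and 69 mm above the origin. Outside, the well is 35 mm wide (y) and 37 mm high across its slope.
- lamp: Loose cordless curing lamp, 0.13 to 0.21 kg: straight white body 180 mm long, 24 mm wide (y), 26 mm high (z), rounded corners. Origin on its axis, 95 mm from the butt, 85 mm from the body's nose end; centre of mass within 8 mm of it. x points to the nose, z to the side with the blue button. Starts in the charger's well, nose up about 40 degrees, y level, button side up; slides out along its own x.
- lamp_tip (a point): End face of the blue tip: x 148, y 0, z -32 mm in the lamp's frame. Its z axis points back along the rod's end, opposite to the light: straight up when the light shines straight down (the body is then 30 degrees nose down). The dark rod, 8 mm thick, leaves the nose straight, then bends 60 degrees towards lamp -z. An orange glare disc 42 mm across rings it 100 mm from the lamp's origin.
- lamp_butt (a point): Centre of the lamp's butt end, at x -95 mm in the lamp's frame. At the start it stands on the bottom of the charger's well, 52 mm deep, with about 1.5 mm play all round.
- model: Loose stone (golden brown) model of a dental arch, 0.22 kg, about 70 (x) by 66 (y) mm, the tooth tops 31 to 33 mm above the bench. Origin: centre of its underside; incisors towards -x, z up.
- tooth (a point): Top of the one white tooth, about 10 by 10 mm: 1 mm towards -x, 24.5 mm towards +y of the model's origin and 31 mm above the bench. Its neighbours are equally high.
- bond_bottle: Bystander: small brown bottle with a black cap, 38 mm across, 95 mm high. Origin: centre of its underside.
- brush_cup: Bystander: grey cup with three brushes, 56 mm across, 100 mm high. Origin: centre of its underside.
- stone_jar: Bystander: low white jar with a blue cap, 48 mm across, 45 mm high. Origin: centre of its underside.
There are look-alikes about, which are no part of the job. What is meant by the lamp is not green, and is the larger of those in its own colour. Leave any turquoise look-alike of the resin_box alone.

How it is judged:
On the way, in this order (a step that is already met when the one before it is completed fails the run):
1. the resin box's lid is fully shut, the lamp still in its charger (value of joint resin_lid below 0.05 rad and distance between lamp_butt and charger below 0.08 m), for 0.2 s.
2. the lamp is drawn clear of its charger in the gripper, the lid still shut (value of joint resin_lid below 0.05 rad and distance between lamp_butt and charger above 0.12 m and contact force between lamp and charger below 0.1 N and contact force between lamp and the fingers above 1 N), for 0.2 s.
At the end, for the whole second after the job is handed in: Lid shut (within 0.05 rad). Lamp held still in the gripper alone, its tip 3 to 22 mm above the white tooth and within 10 mm of its centre sideways, light pointing down within 0.3 rad, touching neither model, charger nor box. Model within 20 mm, bottle, cup and jar within 30 mm of their starts (value of joint resin_lid below 0.05 rad and contact force between lamp and the fingers above 1 N and horizontal distance between lamp_tip and tooth below 0.01 m and z of lamp_tip in the frame of tooth between 0.003 and 0.022 m and angle between lamp_tip's own z axis and vertical below 0.3 rad and height (world z) of lamp above 0.08 m and height (world z) of lamp_butt above 0.1 m and linear speed of lamp below 0.03 m/s and contact force between lamp and model below 0.1 N and contact force between lamp and charger below 0.1 N and contact force between lamp and resin_box below 0.1 N and angle between model's own z axis and vertical below 0.1 rad and distance of model from where it was at the start of the episode below 0.02 m and distance of each of bond_bottle, brush_cup, stone_jar from where it was at the start of the episode below 0.03 m); the arm keeps its last pose, push and grip.
It fails at once if the lamp touches the stone model (contact force between lamp and model above 0.5 N).
It fails at once if the model is pushed away or tipped (distance of model from where it was at the start of the episode above 0.03 m or angle between model's own z axis and vertical above 0.3 rad).
It fails at once if a bystander is knocked over (angle between any of bond_bottle, brush_cup, stone_jar's own z axis and vertical above 0.5 rad).
It also fails if it takes over 61 s, if anything falls off the work surface, if the arm or the gripper's body presses on something with over 40 N, if the wrist force passes 120 N, or if a joint passes its speed limit or range.

ROBOT

A 7-joint arm with a two-finger parallel gripper is mounted at the origin on the work surface. World frame = base frame: x ahead of the robot, y to its left, z up, the work surface at z = 0. Lengths are in m, angles in rad, forces in N, time in s.
With the tool pointing down it reaches from about 0.425 to 0.925 m from the base axis. Payload 6.8 kg.
Tool frame: the origin (TCP) lies on the front face of the gripper's body, between the roots of the fingers; the fingertips stand 73 mm ahead of it and the grasp point (between the pads) lies 54 mm ahead of it (env.nose_length is the distance from the TCP to the fingertips, in m); z points along the fingers, y is the line along which they close (so a half turn about z gives the same grasp; the last joint's range is limited). The gripper opens to 85 mm and grips with 20 to 120 N. Pads are 22 mm wide; open, the fingers measure 114 mm over their backs; the gripper's body (76 mm by 85 mm) begins 54 mm behind the grasp point. The pads swing forward as they close: fully open they stand 13 mm farther back than shut.
Start: joints at [-1.229, 0.477, 0.022, 1.555, -0.011, 1.109, -0.083], TCP at [0.293, 0.608, 0.304] pointing down, gripper open.
Joint ranges: [-2.96, 2.96], [-0.34, 2.1], [-1.41, 1.46], [0.24, 2.44], [-1.37, 4.51], [0.17, 1.92], [-2.96, 2.96]. Speed limits (rad/s): [2.39, 2.39, 3.14, 3.14, 3.14, 3.14, 3.14].

INTERFACE

Orientations are given as a unit quaternion [w, x, y, z].
In Python, from cell import env, kin, camera, calibration, job gives the robot as it stands. The module is installed in compiled form; this text tells all that it offers. Calls block until the motion is done:
- env.reach(position, orientation): joint-space move of the TCP to a pose.
- env.movel(position, velocity=0.15, rot=None, stop_force=None): straight line of the TCP; rot=None keeps the orientation; velocity is the mean speed in m/s. With stop_force (N) it stops when the force on the tool has changed by that much, and returns True; else False.
- env.goto_joints(angles): joint-space move.
- env.grip(opening, f_grip=None): finger opening in m; f_grip is the grip in N (None keeps the last); returns when the fingers have stopped.
- env.dwell(seconds).
- kin.inverse_kinematics(position, orientation): joint angles nearest the present ones, or None.
- env.get_state(): the state.
- camera(name): name is "scene" or "side" or "wrist"; returns (picture, depth): 400x640x3 uint8, blue, green, red; 400x640 float32, m along the optical axis (not along the pixel's ray), 0 where there is no reading.
- calibration(name): a dict with "fx", "fy", "cx", "cy" (pixels), "k1" (the pictures are not rectified: a ray, as slopes to the right and down, at radius r is drawn at 1 + k1 r^2 times it, then the intrinsics apply), "rvec" (rotation vector, rad) and "tvec" (3), from world to camera coordinates, as OpenCV has them. Camera axes: x right, y down, z forward; pixel columns grow to the right and rows downward; lengths in m; the calibration is good to about 2 mm. A picture is of the moment at which its call begins: read the wrist's pose just before it. calibration takes no time and is no camera call; for the wrist camera it gives the pose at the moment of the call.
A pose or a line that the arm cannot do raises env.PlanningError and nothing moves.
- job.job_done(): hands the job in; it is judged then, once.
The state is a dict: "time": time; "qpos": joint angles; "joint_velocities": joint speeds; "joint_torque": joint torques, N m; "tcp_pos": TCP position; "orientation": TCP orientation; "force": force on the tool from outside, world axes, zero at the start; "torque": the same for the moment, N m; "opening": finger opening in m; "gripper_force": force on a finger pad.
Only numpy, scipy, OpenCV 4.12 (cv2) and the standard library are available. Lean on these libraries where they do the work, as an engineer would, in place of code of your own. Each camera call takes 0.05 s, during which the arm holds its last target. There are 200 camera calls.

## Working session

There is one attempt and no reset: what is moved stays moved. The work goes in short steps, each a Python script; the robot and the scene stay as the last script left them, time stands still between calls to the robot, and variables do not carry over. Pictures are saved under pics/ and viewed, at most 10 in all, crops included, and the job is handed in when it is done.

```bash
mkdir -p pics; cat > h.py <<'E'
import numpy as np, cv2
from scipy.spatial.transform import Rotation as R
from cell import env, kin, camera, calibration, job
def quat(M):
    q=R.from_matrix(M).as_quat(); return np.array([q[3],q[0],q[1],q[2]])
def mat(q): return R.from_quat([q[1],q[2],q[3],q[0]]).as_matrix()
def cloud(depth,c):
    """HxWx3 world points"""
    K=np.array([[c['fx'],0,c['cx']],[0,c['fy'],c['cy']],[0,0,1.]])
    h,w=depth.shape; u,v=np.meshgrid(np.arange(w),np.arange(h))
    p=cv2.undistortPoints(np.stack([u,v],-1).reshape(-1,1,2).astype(float),K,np.array([c['k1'],0,0,0.])).reshape(h,w,2)
    P=np.concatenate([p,np.ones((h,w,1))],-1)*depth[...,None]
    Rm=cv2.Rodrigues(np.array(c['rvec'],float))[0]
    W=(P-np.array(c['tvec']).reshape(3))@Rm
    W[depth<=0]=np.nan
    return W
def proj(pts,c):
    K=np.array([[c['fx'],0,c['cx']],[0,c['fy'],c['cy']],[0,0,1.]])
    return cv2.projectPoints(np.array(pts,float).reshape(-1,1,3),np.array(c['rvec'],float),np.array(c['tvec'],float),K,np.array([c['k1'],0,0,0.]))[0].reshape(-1,2)
def shot(name,save=None):
    c=calibration(name); im,d=camera(name)
    if save: cv2.imwrite('pics/'+save,im)
    return im,d,c,cloud(d,c)
E
python3 - <<'E'
from h import *
for n in('scene','side'):
    im,d,c,W=shot(n,n+'0.png'); np.savez(n+'0.npz',im=im,d=d,W=W)
    Rm=cv2.Rodrigues(np.array(c['rvec'],float))[0]; print(n,c,-Rm.T@np.array(c['tvec']))
print(env.get_state())
E
```

```text
scene {'fx': 414.7182108990413, 'fy': 414.7182108990413, 'cx': 314.34892687468204, 'cy': 201.0879812319985, 'k1': -0.03720709209294455, 'rvec': array([ 2.24834848,  0.92483705, -0.36150279]), 'tvec': array([-0.43085364, -0.15585468,  1.27804081])} [ 0.99579783 -0.39129751  0.83581505]
side {'fx': 476.68267102268237, 'fy': 476.68267102268237, 'cx': 320.73724903209046, 'cy': 200.75706176637155, 'k1': 0.009277851615790847, 'rvec': array([ 0.47830801, -2.5786128 ,  1.40984747]), 'tvec': array([0.52423446, 0.17067327, 1.35893968])} [0.12673686 1.17086595 0.87388723]
{'time': 0.1, 'qpos': array([-1.22908438,  0.477705  ,  0.02228586,  1.55635538, -0.01151723,
        1.10928234, -0.08309321]), 'joint_velocities': array([ 0.00028213, -0.00207615, -0.00010602, -0.00446947,  0.00075159,
       -0.00081454,  0.00066868]), 'joint_torque': array([ 4.11111701e-03, -5.97756958e+01,  1.61319271e+00, -2.81953830e+01,
        1.27567790e-02,  4.99005691e-03, -1.49694836e-05]), 'tcp_pos': array([0.29327555, 0.60749884, 0.30302889]), 'orientation': array([-1.43750160e-04,  2.22980724e-01,  9.74822516e-01, -7.98938494e-04]), 'force': array([0.45768139, 0.95297711, 0.05962605]), 'torque': array([0.02098288, 0.012246  , 0.03514029]), 'gripper_force': 0.0, 'opening': 0.08532189603332523}
```

View pics/scene0.png

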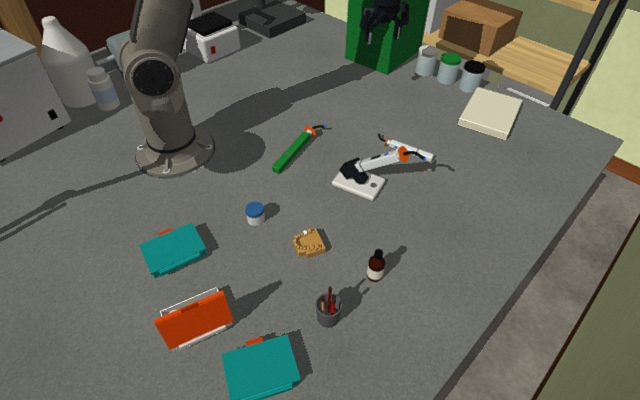

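View pics/side0.png

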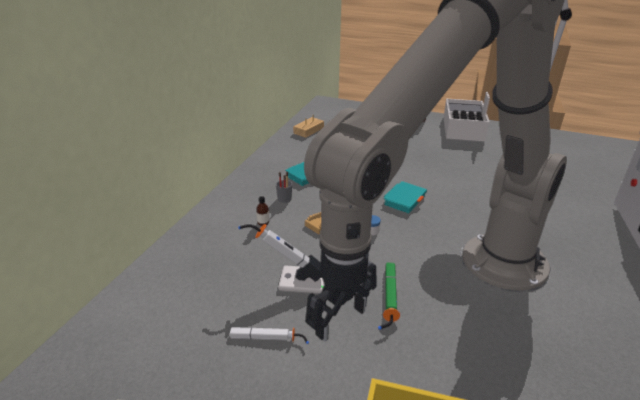

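The scene view shows three lamp candidates: a green one at (295,150), a white one in the charger at (378,160) and a second white one lying loose behind it at (408,147). The box candidates are the orange open lid at (195,320) and the turquoise boxes at (172,250) and (262,367). The model is at (309,242), with the bottle at (376,265), the cup at (328,308) and the jar at (255,213). I choose the white lamp in the charger and the orange-lidded box; next I measure them and check in a crop.

```bash
python3 - <<'E'
from h import *
z=np.load('scene0.npz'); im,W=z['im'],z['W']
hsv=cv2.cvtColor(im,cv2.COLOR_BGR2HSV)
def comp(m,x0,y0,x1,y1):
    k=np.zeros(m.shape,bool); k[y0:y1,x0:x1]=1
    return m&k&np.isfinite(W[...,0])
def st(n,m):
    P=W[m]; print(n,len(P),'med',np.median(P,0).round(3),'lo',np.percentile(P,2,axis=0).round(3),'hi',np.percentile(P,98,axis=0).round(3)); return P
H,S,V=[hsv[...,i].astype(int) for i in range(3)]
org=(H<14)&(S>170)&(V>120)
P=st('lid',comp(org,140,270,245,360))
c=P.mean(0); U,s,Vt=np.linalg.svd(P-c,full_matrices=False); print('lid normal',Vt[2].round(3),'axes',Vt[0].round(3),Vt[1].round(3),s/np.sqrt(len(P)))
q=cv2.minAreaRect((np.stack([(P-c)@Vt[0],(P-c)@Vt[1]],1)).astype(np.float32)); print('lid rect',q)
up=W[...,2]>0.008
st('model',comp(up&(H>8)&(H<28)&(S>80),285,220,335,262))
st('jar',comp(up,243,198,268,226)); st('cap blue',comp((H>95)&(H<125)&(S>120),243,198,268,226))
st('bottle',comp(up,364,245,388,284)); st('cup',comp(up,312,286,344,328))
foot=comp((S<60)&(V>120)&(W[...,2]>0.012)&(W[...,2]<0.024),325,150,395,205)
F=st('foot',foot); r=cv2.minAreaRect(F[:,:2].astype(np.float32)); print('foot rect',r, cv2.boxPoints(r).round(3).tolist())
st('charger dark',comp((V<60)&(W[...,2]>0.03),325,150,395,190))
lamp=comp((S<60)&(V>130)&(W[...,2]>0.06),350,135,440,185)
L=st('lamp',lamp);
st('glare',comp(org,385,135,420,170))
# wht tooth
tw=comp((S<70)&(V>140)&(W[...,2]>0.02),285,220,335,262); st('tooth',tw)
a=cv2.resize(im[120:210,320:450],None,fx=5,fy=5,interpolation=cv2.INTER_CUBIC); b=cv2.resize(im[215:265,275:340],(650,500))
cv2.imwrite('pics/crop.png',a); 
cv2.imwrite('pics/crop2.png',np.hstack([cv2.resize(im[222:262,285:335],(400,320),interpolation=cv2.INTER_CUBIC),cv2.resize(im[280:360,145:245],(400,320),interpolation=cv2.INTER_CUBIC)]))
E
```

```text
lid 2367 med [ 0.564 -0.292  0.086] lo [ 0.54  -0.352  0.03 ] hi [ 0.586 -0.228  0.128]
lid normal [-0.951  0.298 -0.088] axes [ 0.299  0.954 -0.006] [ 0.082 -0.032 -0.996] [0.03937498 0.03030075 0.00640247]
lid rect ((0.0036754682660102844, 0.01438048854470253), (0.15039175748825073, 0.12865960597991943), 2.983815908432007)
model 650 med [0.557 0.029 0.023] lo [ 0.525 -0.003  0.009] hi [0.593 0.067 0.033]
jar 359 med [ 0.401 -0.008  0.043] lo [ 0.373 -0.025  0.01 ] hi [0.416 0.018 0.048]
cap blue 229 med [ 0.395 -0.004  0.045] lo [ 0.372 -0.025  0.039] hi [0.415 0.019 0.048]
bottle 423 med [0.728 0.073 0.06 ] lo [0.709 0.064 0.012] hi [0.741 0.091 0.096]
cup 691 med [ 0.719 -0.074  0.048] lo [ 0.694 -0.098  0.011] hi [ 0.745 -0.046  0.102]
foot 668 med [0.521 0.266 0.018] lo [0.445 0.232 0.013] hi [0.564 0.333 0.021]
foot rect ((0.49816685914993286, 0.2845511734485626), (0.12914028763771057, 0.08969508856534958), 15.349420547485352) [[0.42399999499320984, 0.3109999895095825], [0.4480000138282776, 0.2240000069141388], [0.5720000267028809, 0.257999986410141], [0.5490000247955322, 0.3449999988079071]]
charger dark 354 med [0.487 0.27  0.053] lo [0.448 0.257 0.031] hi [0.531 0.3   0.115]
lamp 452 med [0.551 0.29  0.118] lo [0.491 0.274 0.07 ] hi [0.597 0.312 0.159]
glare 108 med [0.602 0.312 0.163] lo [0.446 0.295 0.019] hi [0.616 0.475 0.177]
tooth 14 med [0.532 0.042 0.03 ] lo [0.526 0.038 0.027] hi [0.535 0.047 0.032]
```

View pics/crop.png

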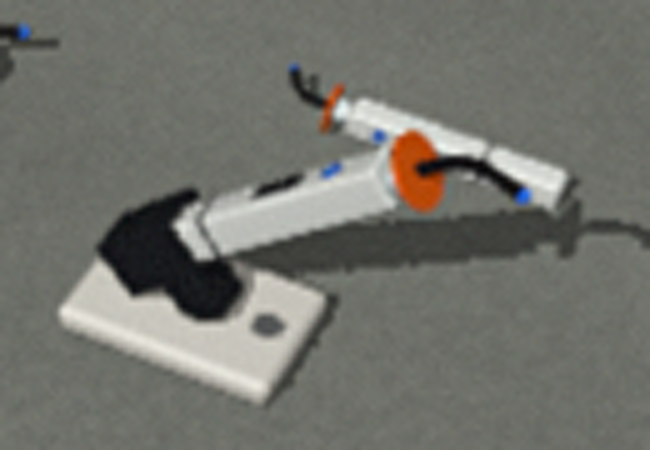

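View pics/crop2.png

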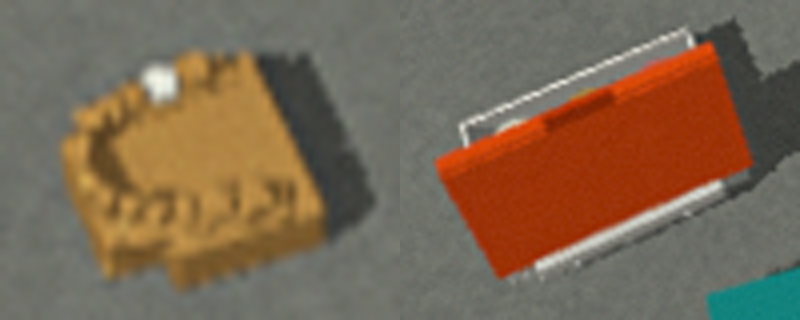

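The first crop confirms the larger white lamp sits in the charger with its tip at upper right, and the smaller white one lies loose behind it. The second shows the white tooth at about scene (305,232), and the orange lid near upright with its outer face towards the camera.

Next I get the lid geometry and check that the whole plan is reachable.

```bash
python3 - <<'E'
from h import *
z=np.load('scene0.npz'); im,W=z['im'],z['W']
hsv=cv2.cvtColor(im,cv2.COLOR_BGR2HSV); H,S,V=[hsv[...,i].astype(int) for i in range(3)]
m=(H<14)&(S>170)&(V>90); k=np.zeros(m.shape,bool); k[270:360,140:245]=1; m&=k
m=cv2.erode(m.astype(np.uint8),np.ones((5,5)))>0
P=W[m]; P=P[np.isfinite(P[:,0])]
for i in range(4):
    c=P.mean(0); n=np.linalg.svd(P-c,full_matrices=False)[2][2]; n*=np.sign(n[0]); P=P[abs((P-c)@n)<(.01,.006,.004,.003)[i]]
bx=n*[1,1,0]; bx/=np.linalg.norm(bx); by=np.array([-bx[1],bx[0],0]); th=np.pi/2-np.arcsin(n[2])
print('n',n,'theta deg',np.degrees(th),'bx',bx,'res',len(P))
Q=W[k&(H<14)&(S>170)&(V>90)]; Q=Q[np.isfinite(Q[:,0])]
s=(Q-c)@by; print('y extent',np.percentile(s,[0.5,99.5]),'z',np.percentile(Q[:,2],[1,99]))
# hinge: outer plane is 4mm outside hinge line
yc=np.mean(np.percentile(s,[.5,99.5])); d=np.array([-bx[0]*np.cos(th),-bx[1]*np.cos(th),np.sin(th)])
p=c+by*yc; hinge=p+d*((.0245+.004*np.cos(th)-p[2])/d[2]); hinge=hinge-.004*n; print('hinge',hinge,'box',hinge-.048*bx)
wh=W[(S<60)&(V>130)&k&(W[...,2]>.015)&(W[...,2]<.03)]; print('white box',np.percentile((wh-hinge)@bx,[1,50,99]),np.percentile((wh-hinge)@by,[1,99]))
np.savez('lid.npz',hinge=hinge,bx=bx,by=by,th=th)
# plan checks
yaw=np.radians(15.3); el=np.radians(41)
def lampR(yaw,p): return R.from_euler('zy',[yaw,-p]).as_matrix()
def tool(LR,s): # tool z=-lamp z, tool y = s*lamp y
    return LR@np.array([[s,0,0],[0,-s,0],[0,0,-1.]]).T if 0 else np.column_stack([s*LR[:,0],-s*LR[:,1],-LR[:,2]])
O=np.array([.4963,.284,.069])+.043*lampR(yaw,el)[:,0]
for g in(.01,.03):
  for s in(1,-1):
    LR=lampR(yaw,el); T=tool(LR,s); pos=O+g*LR[:,0]-.054*T[:,2]
    q=kin.inverse_kinematics(pos,quat(T)); print('grasp',g,s,None if q is None else np.round(q,2))
    ok=[]
    for a in range(-180,180,15):
      LR=lampR(np.radians(a),-np.pi/6); Of=np.array([.532,.042,.043])-LR@[.148,0,-.032]; T=tool(LR,s)
      if kin.inverse_kinematics(Of+g*LR[:,0]-.054*T[:,2],quat(T)) is not None: ok.append(a)
    print('final headings',ok)
E
```

```text
n [ 0.95120864 -0.29337659  0.09556306] theta deg 84.51627171641285 bx [ 0.95558198 -0.29472544  0.        ] res 1789
y extent [-0.0664695  0.0683149] z [0.0253165  0.13028157]
hinge [ 0.56654088 -0.29068624  0.0245    ] box [ 0.52067295 -0.27653942  0.0245    ]
white box [-0.09360917  0.00387205  0.00978379] [-0.06377402  0.06365999]
grasp 0.01 1 [-1.35  0.57  0.6   2.27  1.94  0.25  2.18]
final headings [-180, -165, -150, -135, -120, -105, -90, -75, -60, -45, -30, -15, 0, 15, 30, 45, 60, 75, 90, 105, 120, 135, 150, 165]
grasp 0.01 -1 [-1.38  0.58  0.64  2.28  1.99  0.23 -1.02]
final headings [-180, -165, -150, -135, -120, -105, -90, -75, -60, -45, -30, -15, 0, 15, 30, 45, 60, 75, 90, 105, 120, 135, 150, 165]
grasp 0.03 1 [-1.33  0.55  0.6   2.24  1.79  0.24  2.36]
final headings [-180, -165, -150, -135, -120, -105, -90, -75, -60, -45, -30, -15, 0, 15, 30, 45, 60, 75, 90, 105, 120, 135, 150, 165]
grasp 0.03 -1 [-1.35  0.56  0.63  2.24  1.81  0.22 -0.81]
final headings [-180, -165, -150, -135, -120, -105, -90, -75, -60, -45, -30, -15, 0, 15, 30, 45, 60, 75, 90, 105, 120, 135, 150, 165]
```

```bash
python3 - <<'E'
from h import *
L=np.load('lid.npz'); hg,bx,by,th=L['hinge'],L['bx'],L['by'],float(L['th']); Z=np.array([0,0,1.])
T=min([np.column_stack([s*bx,-s*by,-Z]) for s in(1,-1)],key=lambda T:np.abs(kin.inverse_kinematics(hg+.08*bx+.28*Z,quat(T))-env.get_state()['qpos']).max())
q=quat(T); nl=env.nose_length
def tip(b,z): return np.array([hg[0],hg[1],0])+b*bx+(z+nl)*Z
env.grip(0.0)
env.reach(tip(.08,.21),q)
im,d,c,W=shot('wrist','w_lid.png')
env.movel(tip(.07,.095),.2)
r=.078; e=.002
for a in np.radians(np.arange(80,4,-8)):
    b=-r*np.cos(a)+(.004-e)*np.sin(a)+.011; z=.0245+r*np.sin(a)+(.004-e)*np.cos(a)
    env.movel(tip(b,z),.1)
s=env.get_state(); print(s['time'],s['force'],s['tcp_pos'])
hit=env.movel(tip(-.072,.022),.03,stop_force=10)
s=env.get_state(); print(hit,s['time'],s['force'],s['tcp_pos'][2]-nl)
env.movel(np.array(s['tcp_pos'])+.15*Z,.25)
im,d,c,W=shot('scene','scene1.png')
hsv=cv2.cvtColor(im,cv2.COLOR_BGR2HSV); m=(hsv[...,0]<14)&(hsv[...,1]>170); m[:270]=0;m[:,250:]=0
print(np.nanpercentile(W[m],[2,50,98],axis=0))
P=W[cv2.erode(m.astype(np.uint8),np.ones((5,5)))>0]; P=P[P[:,2]>.02];print('n',np.linalg.svd(P-P.mean(0),full_matrices=False)[2][2])
E
```

```text
8.2667 [ 0.98392194 -0.13166066 -0.46710393] [ 0.50318764 -0.27104519  0.10952793]
True 8.6833 [-1.57232063  2.56204682  9.98271428] 0.028500201789113958
[[ 0.46533396 -0.34433509  0.02586276]
 [ 0.52122221 -0.27669719  0.02902652]
 [ 0.57757658 -0.21001002  0.0319764 ]]
n [ 0.00107975 -0.00541783  0.99998474]
```

The lid is shut: flat, with its top at 28.5 mm. Next I take wrist views of the model and the lamp.

```bash
python3 - <<'E'
from h import *
D=np.diag([1,-1,-1.]); yw=R.from_euler('z',15.3,degrees=True).as_matrix()
im1,*r=shot('scene')
def go(p):
    c=[quat(yw@D),quat(yw@np.diag([-1,1,-1.]))]; cur=env.get_state()['qpos']
    c=min(c,key=lambda q:np.abs(kin.inverse_kinematics(p,q)-cur).max()); env.reach(p,c)
env.grip(.085)
out=[]
for n,p in(('model',[.55,.03,.33]),('lamp',[.5,.28,.42])):
    go(np.array(p)); env.dwell(.2); im,d,c,W=shot('wrist'); np.savez('w_%s.npz'%n,im=im,W=W); out.append(im)
cv2.imwrite('pics/w.png',np.hstack([cv2.resize(o,(400,250),interpolation=cv2.INTER_AREA) for o in out]))
print(env.get_state()['time'],env.get_state()['qpos'].round(2))
z=np.load('w_model.npz'); im,W=z['im'],z['W']; hsv=cv2.cvtColor(im,cv2.COLOR_BGR2HSV).astype(int)
near=np.linalg.norm(W[...,:2]-[.555,.03],axis=-1)<.06
t=near&(hsv[...,1]<70)&(hsv[...,2]>130)&(W[...,2]>.02)
print('tooth px',t.sum(),np.median(W[t],0),np.percentile(W[t],[3,97],axis=0))
mm=near&(hsv[...,1]>80)&(hsv[...,0]<30)&(W[...,2]>.008)
P=W[mm]; rr=cv2.minAreaRect(P[:,:2].astype(np.float32)); print('model',len(P),rr,P.max(0))
E
```

```text
13.0667 [-1.56  0.53  1.4   1.71 -0.53  1.37 -1.38]
tooth px 70 [0.53062107 0.04205404 0.03220578] [[ 0.52299526 -0.00087824  0.02248493]
 [ 0.56570753  0.04793582  0.03370468]]
model 2159 ((0.5561976432800293, 0.027288228273391724), (0.07280182838439941, 0.07507634162902832), 65.5368423461914) [0.59466719 0.07447859 0.31823509]
```

View pics/w.png

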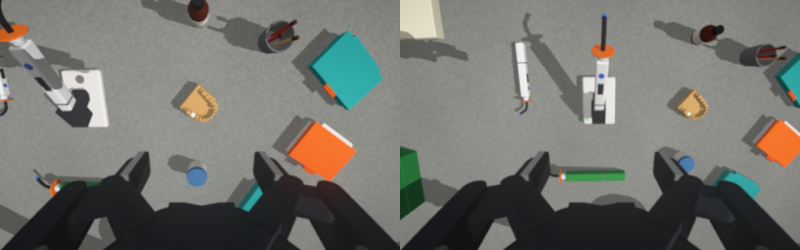

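The left half (model) shows the white tooth at about (186,114) and the model at (199,104). The right half (lamp) shows the lamp in its charger at about (600,80), with the smaller white one at (521,70) and the green one at (592,175).

```bash
python3 - <<'E'
from h import *
for n in('model','lamp'):
    z=np.load('w_%s.npz'%n); im,W=z['im'],z['W']; hsv=cv2.cvtColor(im,cv2.COLOR_BGR2HSV).astype(int)
    t=(np.linalg.norm(W[...,:2]-[.531,.042],axis=-1)<.012)&(hsv[...,1]<80)&(hsv[...,2]>130)&(W[...,2]>.02)
    k,lab,st,ce=cv2.connectedComponentsWithStats(t.astype(np.uint8)); i=1+st[1:,4].argmax(); P=W[lab==i]; P=P[P[:,2]>.028]
    print(n,'tooth',len(P),P.mean(0).round(4),P.min(0).round(4),P.max(0).round(4),'px',ce[i])
    mm=(np.linalg.norm(W[...,:2]-[.555,.03],axis=-1)<.055)&(W[...,2]>.008)&(W[...,2]<.04)
    P=W[mm]; rr=cv2.minAreaRect(P[:,:2].astype(np.float32)); print('model rect',rr)
    w=(hsv[...,1]<60)&(hsv[...,2]>110)&(np.linalg.norm(W[...,:2]-[.55,.295],axis=-1)<.09)&(W[...,2]>.075)
    P=W[w]; 
    if len(P)<50: continue
    # top face: remove by iter plane fit
    for th in(.01,.005,.003):
        c=P.mean(0); V=np.linalg.svd(P-c,full_matrices=False)[2]; P=P[abs((P-c)@V[2])<th]
    x=V[0]*np.sign(V[0][0]); u=V[2]*np.sign(V[2][2])
    yl=np.cross(u,x); ss=(P-c)@yl; xs=(P-c)@x
    print(' n',len(P),'axis',x,'yaw',np.degrees(np.arctan2(x[1],x[0])),'el',np.degrees(np.arcsin(x[2])),'topnormal',u,'width',np.percentile(ss,[2,98]),'len',np.percentile(xs,[1,99]))
    a=c+yl*np.mean(np.percentile(ss,[2,98]))-.013*u
    m=np.array([.4963,.284,.069]); print(' axis pt',a,'nose',a+x*np.percentile(xs,99),'pt abeam mouth',a+x*((m-a)@x))
    o=(hsv[...,0]<14)&(hsv[...,1]>160)&(np.linalg.norm(W[...,:2]-[.6,.31],axis=-1)<.04)&(W[...,2]>.12)
    P=W[o]; print(' glare',len(P),P.mean(0),P.min(0),P.max(0))
    f=(hsv[...,1]<60)&(hsv[...,2]>110)&(np.linalg.norm(W[...,:2]-[.498,.285],axis=-1)<.09)&(abs(W[...,2]-.018)<.004)
    print(' foot',cv2.minAreaRect(W[f][:,:2].astype(np.float32)))
E
```

```text
model tooth 58 [0.5313 0.0423 0.0322] [0.5252 0.0365 0.028 ] [0.5364 0.0476 0.0352] px [308.61111111 183.43055556]
model rect ((0.5523334741592407, 0.03161852806806564), (0.06819461286067963, 0.06504279375076294), 64.96531677246094)
 n 1290 axis [0.77173923 0.15575954 0.61656916] yaw 11.41067347457054 el 38.06602684259635 topnormal [-0.244777   -0.82208817  0.51405765] width [-0.01150408  0.01071715] len [-0.08509227  0.05552367]
 axis pt [0.55967717 0.29928298 0.12178857] nose [0.60252696 0.30793132 0.15602276] pt abeam mouth [0.49497538 0.28622427 0.07009608]
 glare 794 [0.60683048 0.29958448 0.16472498] [0.59308977 0.2834992  0.14755604] [0.6197832  0.32586785 0.17965545]
 foot ((0.49784165620803833, 0.2844526469707489), (0.12940265238285065, 0.08846332877874374), 15.702632904052734)
lamp tooth 40 [0.53   0.0437 0.0327] [0.5246 0.0357 0.0305] [0.5352 0.0501 0.0341] px [461.48837209 181.93023256]
model rect ((0.5518037676811218, 0.03286248445510864), (0.06875505298376083, 0.06685277819633484), 65.09081268310547)
 n 491 axis [0.76511198 0.14638208 0.62703744] yaw 10.831006670697395 el 38.83188689118203 topnormal [-0.58190951 -0.25969891  0.7706736 ] width [-0.0051256   0.00523249] len [-0.0798486   0.05651396]
 axis pt [0.55566309 0.29653626 0.11958231] nose [0.5989026  0.30480889 0.15501868] pt abeam mouth [0.49524105 0.28497625 0.07006422]
 glare 551 [0.60495392 0.30468337 0.16604083] [0.59288579 0.28547566 0.14819347] [0.61935006 0.32448137 0.17922745]
 foot ((0.4979522228240967, 0.28585734963417053), (0.12568573653697968, 0.08827142417430878), 15.083234786987305)
```

```bash
cat >> h.py <<'E'
LO=np.array([-2.96,-.34,-1.41,.24,-1.37,.17,-2.96]); HI=np.array([2.96,2.1,1.46,2.44,4.51,1.92,2.96])
def lampR(yaw,p): return R.from_euler('zy',np.radians([yaw,-p])).as_matrix()
def tool(LR,s,dl):
    """dl: degrees the gripper leans to the lamp's nose from square-on"""
    b=R.from_euler('y',dl,degrees=True).as_matrix()
    return LR@b@np.diag([s,-s,-1.])
def tcp(O,LR,T,g): return O+g*LR[:,0]-.054*T[:,2]
def marg(q): return -9 if q is None else np.minimum(q-LO,HI-q).min()
E
python3 - <<'E'
from h import *
LR=lampR(11,39.5); O=np.array([.4955,.285,.0695])+.043*LR[:,0]; g=.015
print('O',O,'glare',O+.1*LR[:,0]); cur=env.get_state()['qpos']
for dl in(-10,0,10,20,25):
  for s in(1,-1):
    T=tool(LR,s,dl); p=tcp(O,LR,T,g)
    qs=[kin.inverse_kinematics(x,quat(T)) for x in(p-.12*T[:,2],p,p+.15*LR[:,0])]
    fin=[]
    for a in range(-180,180,30):
        F=lampR(a,-30); Tf=tool(F,s,dl); fin.append(round(float(marg(kin.inverse_kinematics(tcp(np.array([.531,.043,.043])-F@[.148,0,-.032],F,Tf,g),quat(Tf)))),2))
    print(dl,s,[round(float(marg(q)),2) for q in qs],None if qs[1] is None else (qs[1].round(2),qs[2].round(2) if qs[2] is not None else None),fin)
E
```

```text
O [0.52807025 0.29320479 0.09634884] glare [0.60381502 0.31228569 0.15878801]
-10 1 [0.01, 0.1, 0.09] (array([-1.4 ,  0.63,  0.62,  2.34,  2.32,  0.43,  1.66]), array([-1.24,  0.52,  0.62,  2.08,  1.75,  0.26,  2.46])) [0.3, 0.03, 0.1, 0.16, 0.2, 0.26, 0.38, 0.45, 0.6, 0.51, 0.4, 0.32]
-10 -1 [0.03, 0.16, 0.19] (array([-0.41,  0.59, -0.59,  2.28,  1.96,  0.94, -0.82]), array([-1.07,  0.47,  0.39,  2.07,  1.7 ,  0.36, -0.59])) [0.2, 0.26, 0.38, 0.52, 0.66, 0.49, 0.41, 0.22, 0.17, 0.24, 0.22, 0.19]
0 1 [0.16, 0.05, 0.09] (array([-1.32,  0.55,  0.59,  2.26,  1.82,  0.22,  2.25]), array([-1.49,  0.72,  1.09,  1.98, -0.84,  0.26, -1.33])) [0.52, 0.21, 0.21, 0.18, 0.24, 0.32, 0.42, 0.48, 0.57, 0.58, 0.55, 0.53]
0 -1 [0.05, 0.2, 0.06] (array([-1.06,  0.49,  0.26,  2.24,  1.7 ,  0.39, -0.71]), array([-1.25,  0.53,  0.69,  1.97,  0.5 ,  0.23,  0.58])) [0.4, 0.44, 0.49, 0.53, 0.58, 0.57, 0.52, 0.22, 0.16, 0.27, 0.35, 0.38]
10 1 [0.12, 0.06, 0.28] (array([-1.52,  0.69,  0.97,  2.17, -0.86,  0.23, -1.36]), array([-1.46,  0.79,  1.18,  1.87, -0.83,  0.57, -1.34])) [0.75, 0.21, 0.21, 0.16, 0.2, 0.
[... 404 characters left out ...]
, 0.21, 0.14, 0.11, 0.14, 0.23, 0.36, 0.52, 0.7, 0.79, 0.79]
20 -1 [0.41, 0.25, 0.52] (array([-1.12,  0.52,  0.48,  2.04,  0.11,  0.42,  0.93]), array([-0.97,  0.53,  0.44,  1.71,  0.05,  0.69,  1.09])) [0.55, 0.55, 0.53, 0.52, 0.36, 0.3, 0.31, 0.03, 0.08, 0.32, 0.28, 0.43]
25 1 [0.14, 0.37, 0.29] (array([-1.47,  0.81,  1.09,  2.  , -0.84,  0.67, -1.35]), array([-1.33,  0.85,  1.17,  1.67, -0.75,  0.94, -1.41])) [0.63, 0.21, 0.21, 0.13, 0.07, 0.07, 0.15, 0.3, 0.5, 0.72, 0.75, 0.68]
25 -1 [0.49, 0.36, 0.64] (array([-1.06,  0.53,  0.45,  1.98,  0.02,  0.53,  1.03]), array([-0.93,  0.56,  0.42,  1.64, -0.01,  0.81,  1.15])) [0.51, 0.49, 0.47, 0.48, 0.3, 0.22, 0.23, 0.05, 0.06, 0.33, 0.31, 0.41]
```

```bash
python3 - <<'E'
from h import *
LR=lampR(11,39.5); O=np.array([.4955,.285,.0695])+.043*LR[:,0]; g=.015
T=tool(LR,-1,20); p=tcp(O,LR,T,g)
env.grip(.06)
env.reach(p-.12*T[:,2],quat(T)); print(env.get_state()['qpos'].round(2))
print(env.movel(p,.12,stop_force=8), env.get_state()['force'])
im,d,c,W=shot('scene','g0.png')
cv2.imwrite('pics/g0c.png',cv2.resize(im[110:230,310:470],(640,480),interpolation=cv2.INTER_CUBIC))
s=env.get_state(); print(s['time'],s['tcp_pos']-p,s['qpos'].round(2))
E
```

```text
[-1.33  0.3   0.63  2.03  0.17  0.66  0.88]
False [1.57720263 0.70577909 0.26459789]
16.5833 [0.00011493 0.0004094  0.00073489] [-1.15  0.52  0.52  2.04  0.06  0.41  0.98]
```

View pics/g0c.png

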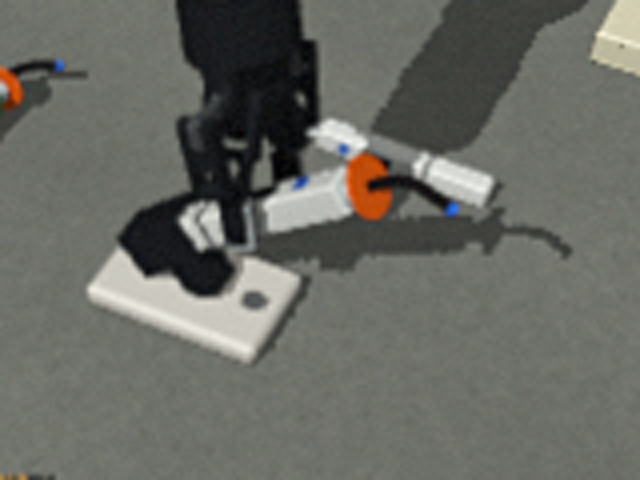

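The fingers straddle the lamp body at about (225,215) in the crop. I grip and draw it out.

```bash
python3 - <<'E'
from h import *
LR=lampR(11,39.5); g=.015
env.grip(.015,60); s=env.get_state(); print('open',s['opening'],s['gripper_force'],s['force'],s['time'])
p=np.array(s['tcp_pos'])
print(env.movel(p+.03*LR[:,0],.06,stop_force=30),env.get_state()['force'])
print(env.movel(p+.16*LR[:,0],.12,stop_force=30),env.get_state()['force'])
env.movel(p+.16*LR[:,0]+[0,0,.06],.15)
env.dwell(.3); s=env.get_state(); print(s['opening'],s['force'],s['time'],s['tcp_pos'])
cur=s['qpos']; print(cur.round(2))
im,d,c,W=shot('scene','g1.png'); shot('side','g1s.png')
o=d*0
hsv=cv2.cvtColor(im,cv2.COLOR_BGR2HSV).astype(int); m=(hsv[...,0]<14)&(hsv[...,1]>160)&(W[...,2]>.15); print('glare',W[m].mean(0))
m=(hsv[...,0]>100)&(hsv[...,0]<130)&(hsv[...,1]>140)&(W[...,2]>.15)&(W[...,0]>.6); print('tip',m.sum(),W[m].mean(0))
cv2.imwrite('pics/g1c.png',np.hstack([cv2.resize(im[50:230,300:500],(400,360)),cv2.resize(cv2.imread('pics/g1s.png')[150:350,200:422],(400,360))]))
T0=mat(s['orientation'])
for a in range(-180,180,15):
    F=lampR(a,-30); Tf=tool(F,-1,20); Of=np.array([.531,.043,.044])-F@[.148,0,-.032]
    q=kin.inverse_kinematics(tcp(Of,F,Tf,g),quat(Tf)); q2=kin.inverse_kinematics(tcp(Of,F,Tf,g)+[0,0,.12],quat(Tf))
    if q is not None and q2 is not None: print(a,'m',round(marg(q),2),round(marg(q2),2),'dist',np.abs(q2-cur).max().round(2),np.abs(q-q2).max().round(2))
E
```

```text
open 0.025022875318745568 58.14263239502907 [-4.65802417 -0.70122712  6.5869892 ] 17.0
False [-0.87669859 -0.0530474  -0.81602293]
False [ 0.30914461  0.27247723 -1.33045049]
0.024650568838520244 [-0.59508589  0.04049597 -0.9173012 ] 19.7417 [0.64182119 0.33066345 0.31592966]
[-1.01  0.48  0.5   1.63  0.03  0.82  1.14]
glare [-0.5048502   0.11961086  0.21950557]
tip 19 [0.7347279  0.34551205 0.31621124]
-180 m 0.18 0.2 dist 2.1 0.22
-165 m 0.43 0.44 dist 1.99 0.16
-150 m 0.42 0.51 dist 1.77 0.16
-135 m 0.41 0.5 dist 1.55 0.16
-120 m 0.45 0.47 dist 1.34 0.16
-105 m 0.49 0.41 dist 1.14 0.16
-90 m 0.51 0.35 dist 0.92 0.16
-75 m 0.45 0.29 dist 0.81 0.16
-60 m 0.4 0.23 dist 0.87 0.17
-45 m 0.36 0.18 dist 0.92 0.18
-30 m 0.33 0.15 dist 0.95 0.19
-15 m 0.33 0.13 dist 0.97 0.2
0 m 0.33 0.13 dist 0.97 0.2
15 m 0.35 0.15 dist 0.95 0.2
30 m 0.39 0.18 dist 0.98 0.2
45 m 0.44 0.24 dist 1.24 0.2
60 m 0.36 0.31 dist 1.49 0.2
75 m 0.15 0.11 dist 1.72 0.19
90 m 0.35 0.14 dist 1.51 0.21
105 m 0.22 0.1 dist 1.69 0.21
120 m 0.05 0.2 dist 3.12 4.89
135 m 0.21 0.2 dist 2.86 0.22
150 m 0.21 0.2 dist 2.6 0.22
165 m 0.21 0.2 dist 2.35 0.22
```

View pics/g1c.png

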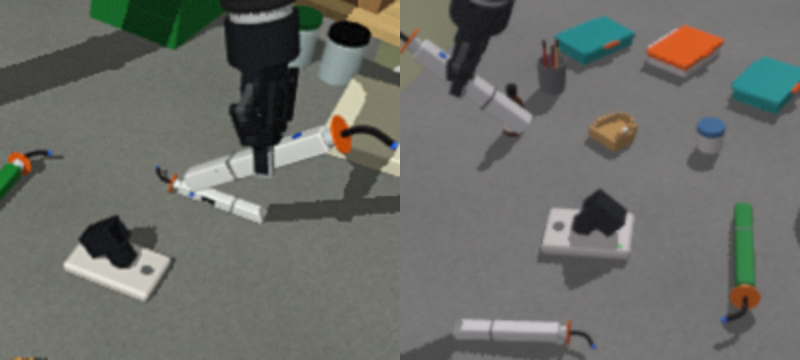

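The lamp hangs free in the gripper, clear of the charger. I turn it nose down, high above the tooth, and measure the tip.

```bash
python3 - <<'E'
from h import *
g=.015; F=lampR(-90,-30); Tf=tool(F,-1,20); Of=np.array([.531,.043,.044])-F@[.148,0,-.032]
env.reach(tcp(Of,F,Tf,g)+[0,0,.08],quat(Tf)); env.dwell(.5)
s=env.get_state(); print(s['time'],s['tcp_pos'],s['opening'],s['force'])
out=[]
for n in('scene','side'):
    im,d,c,W=shot(n); np.savez('f_%s.npz'%n,im=im,W=W)
    hsv=cv2.cvtColor(im,cv2.COLOR_BGR2HSV).astype(int)
    near=np.linalg.norm(W-[.531,.043,.124],axis=-1)<.05
    m=near&(hsv[...,0]>95)&(hsv[...,0]<130)&(hsv[...,1]>120); P=W[m]
    print(n,'blue',m.sum(),P.mean(0) if len(P) else '',P.min(0),P.max(0),np.argwhere(m).mean(0))
    o=(hsv[...,0]<14)&(hsv[...,1]>160)&(np.linalg.norm(W-[.531,.068,.18],axis=-1)<.06); P=W[o]; print('glare',o.sum(),P.mean(0) if len(P) else '')
    e=proj([[.531,.043,.124]],c)[0].astype(int); print('exp tip px',e)
    x,y=np.clip(e[0]-60,0,520),np.clip(e[1]-70,0,300)
    out.append(cv2.resize(im[y:y+100,x:x+100],(400,400),interpolation=cv2.INTER_CUBIC))
cv2.imwrite('pics/f.png',np.hstack(out))
F0=Of+[0,0,.08]; print('exp glare',F0+F@[.1,0,0])
E
```

```text
21.225 [0.57231745 0.15788903 0.19586265] 0.024763628727810023 [ 0.32518634 -0.78368425 -1.70893974]
scene blue 6 [0.53898946 0.04299709 0.12925639] [0.53628883 0.04119394 0.12604051] [0.54016859 0.04406068 0.13310688] [207.  306.5]
glare 129 [0.54943664 0.08989383 0.15500954]
exp tip px [304 206]Traceback (most recent call last):
  File "<stdin>", line 11, in <module>
    return umr_minimum(a, axis, None, out, keepdims, initial, where)
ValueError: zero-size array to reduction operation minimum which has no identity
```

`from_euler('zy')` is extrinsic, so my lamp frame was a few degrees off. The grasp itself is fine. I redo the lamp-in-tool transform correctly, pick the heading again, and go to a high pose to measure.

```bash
cat >> h.py <<'E'
def lampT(yaw,p): return R.from_euler('ZY',np.radians([yaw,-p])).as_matrix()
# lamp in tool, assuming flat pads align the y axes
_B=lampR(11,39.5); _T=tool(_B,-1,20); _p=tcp(np.array([.4955,.285,.0695])+.043*_B[:,0],_B,_T,.015)
_L=lampT(11,39.5); _O=np.array([.4955,.285,.0695])+.043*_L[:,0]
_x=_T.T@_L[:,0]; _x[1]=0; _x/=np.linalg.norm(_x); _y=np.array([0,1.,0])
LT=np.column_stack([_x,_y,np.cross(_x,_y)]); OT=_T.T@(_O-_p); OT[1]=0
TIP=np.array([.148,0,-.032])
def toolpose(tip,yaw,LT=LT,OT=OT):
    F=lampT(yaw,-30); T=F@LT.T; return tip-F@TIP-T@OT, T
E
python3 - <<'E'
from h import *
print('LT',LT.round(3),'OT',OT,'ycheck',(_T.T@_L).round(3) if 0 else '')
import h; print((h._T.T@h._L).round(3))
s=env.get_state(); T=mat(s['orientation']); O=s['tcp_pos']+T@OT; print('pred now tip',O+T@LT@TIP,'glare',O+T@LT@[.1,0,0])
cur=s['qpos']; print(cur.round(2))
for a in range(-180,180,15):
    qs=[kin.inverse_kinematics(*(lambda p,T:(p,quat(T)))(*toolpose(np.array([.531,.043,z]),a))) for z in(.044,.12,.17)]
    if all(q is not None for q in qs): print(a,[round(marg(q),2) for q in qs],np.abs(qs[2]-cur).max().round(2),np.abs(qs[0]-qs[1]).max().round(2),np.abs(qs[2]-qs[1]).max().round(2))
E
```

```text
LT [[-0.937  0.     0.35 ]
 [ 0.     1.     0.   ]
 [-0.35   0.    -0.937]] OT [0.01426913 0.         0.0587809 ] ycheck 
[[-0.936  0.001  0.353]
 [-0.044  0.992 -0.121]
 [-0.35  -0.129 -0.928]]
pred now tip [0.53188962 0.04285272 0.12553965] glare [0.54765327 0.09114426 0.1528789 ]
[-0.63  0.78  0.68  1.65 -0.79  1.52  0.25]
-180 [np.float64(0.14), np.float64(0.17), np.float64(0.17)] 2.7 0.26 0.16
-165 [np.float64(0.14), np.float64(0.18), np.float64(0.09)] 2.96 0.26 0.17
-150 [np.float64(0.07), np.float64(0.02), np.float64(0.06)] 5.11 0.25 1.9
-135 [np.float64(0.09), np.float64(0.11), np.float64(0.12)] 1.63 2.09 5.65
-120 [np.float64(0.08), np.float64(0.09), np.float64(0.03)] 0.74 0.36 0.6
-105 [np.float64(0.07), np.float64(0.07), np.float64(0.06)] 0.52 0.41 0.43
-90 [np.float64(0.08), np.float64(0.15), np.float64(0.21)] 0.56 0.14 0.1
-75 [np.float64(0.26), np.float64(0.32), np.float64(0.35)] 0.67 0.12 0.08
-60 [np.float64(0.44), np.float64(0.38), np.float64(0.32)] 0.79 0.11 0.07
-45 [np.float64(0.4), np.float64(0.3), np.float64(0.23)] 0.92 0.11 0.07
-30 [np.float64(0.35), np.float6
[... 287 characters left out ...]
at64(0.25), np.float64(0.11)] 1.43 0.14 0.34
45 [np.float64(0.44), np.float64(0.27), np.float64(0.16)] 1.6 0.2 0.11
60 [np.float64(0.49), np.float64(0.34), np.float64(0.24)] 1.75 0.15 0.1
75 [np.float64(0.54), np.float64(0.44), np.float64(0.36)] 1.89 0.13 0.09
90 [np.float64(0.47), np.float64(0.49), np.float64(0.51)] 2.02 0.12 0.07
105 [np.float64(0.04), np.float64(0.44), np.float64(0.32)] 1.99 4.78 0.4
120 [np.float64(0.27), np.float64(0.34), np.float64(0.01)] 2.99 0.82 5.05
135 [np.float64(0.14), np.float64(0.23), np.float64(0.33)] 2.25 0.65 1.21
150 [np.float64(0.17), np.float64(0.17), np.float64(0.2)] 2.32 0.61 0.23
165 [np.float64(0.15), np.float64(0.19), np.float64(0.21)] 2.51 0.22 0.4
```

The predicted glare disc agrees with the measured one to about 2 mm. I use heading -60°.

```bash
python3 - <<'E'
from h import *
s=env.get_state(); env.movel(np.array(s['tcp_pos'])+[0,0,.05],.15)
tgt=np.array([.531,.043,.10]); p,T=toolpose(tgt,-60); env.reach(p,quat(T)); env.dwell(.4)
s=env.get_state(); print(s['time'],s['tcp_pos']-p,s['opening'],s['force'])
exg=p+T@OT+T@LT@[.1,0,0]; print('exp glare',exg)
out=[]
for n in('scene','side'):
    im,d,c,W=shot(n); np.savez('f_%s.npz'%n,im=im,W=W)
    hsv=cv2.cvtColor(im,cv2.COLOR_BGR2HSV).astype(int)
    m=(np.linalg.norm(W-tgt,axis=-1)<.03)&(hsv[...,0]>95)&(hsv[...,0]<130)&(hsv[...,1]>120); P=W[m]
    if len(P): print(n,'blue',m.sum(),P.mean(0),P.min(0),P.max(0),np.argwhere(m).mean(0))
    o=(hsv[...,0]<14)&(hsv[...,1]>160)&(np.linalg.norm(W-exg,axis=-1)<.04); P=W[o]
    if len(P): print('glare',o.sum(),P.mean(0),P.min(0),P.max(0))
    e=proj([tgt],c)[0].astype(int); print('exp tip px',e)
    x,y=np.clip(e[0]-50,0,520),np.clip(e[1]-60,0,300)
    out.append(cv2.resize(im[y:y+100,x:x+100],(400,400),interpolation=cv2.INTER_CUBIC))
cv2.imwrite('pics/f.png',np.hstack(out))
E
```

```text
23.1 [ 1.05509867e-04  3.52562437e-04 -4.12352155e-05] 0.024730564073939056 [-0.59701854 -0.35791309 -1.96172322]
exp glare [0.51821539 0.06514359 0.15171281]
scene blue 6 [0.53754427 0.04285561 0.10669346] [0.53472488 0.04179939 0.10377469] [0.53891677 0.04510368 0.1121547 ] [213.16666667 306.16666667]
glare 54 [0.52268906 0.06211605 0.1577267 ] [0.50404468 0.05159614 0.14154556] [0.53783149 0.07477257 0.16933087]
exp tip px [304 213]
glare 9 [0.53018956 0.07311381 0.15316782] [0.51516695 0.05680755 0.14532831] [0.53694012 0.08297562 0.16457827]
exp tip px [325 201]
```

View pics/f.png

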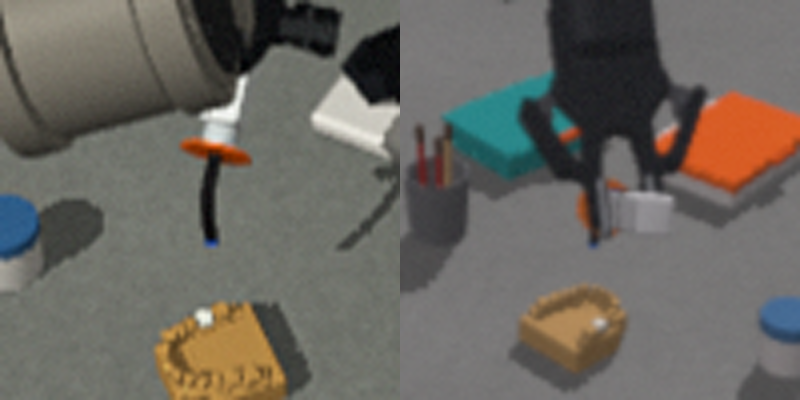

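The scene half shows the blue tip at crop (211,242) pointing straight down, with the tooth at (204,318). The side half shows the tip at (593,244) and the tooth at (600,325). I triangulate the tip and the tooth with the same two cameras.

```bash
cat >> h.py <<'E'
def ray(px,c):
    K=np.array([[c['fx'],0,c['cx']],[0,c['fy'],c['cy']],[0,0,1.]]); Rm=cv2.Rodrigues(np.array(c['rvec'],float))[0]
    p=cv2.undistortPoints(np.array([[px]],float),K,np.array([c['k1'],0,0,0.])).ravel()
    v=Rm.T@[p[0],p[1],1]; return -Rm.T@np.array(c['tvec']).reshape(3), v/np.linalg.norm(v)
def tri(pa,ca,pb,cb):
    o1,a=ray(pa,ca); o2,b=ray(pb,cb); t=np.linalg.lstsq(np.column_stack([a,-b]),o2-o1,rcond=None)[0]
    x,y=o1+t[0]*a,o2+t[1]*b; return (x+y)/2,np.linalg.norm(x-y)
def blob(w,box):
    """intensity-weighted centroid (u,v) of weight image w inside box"""
    x0,y0,x1,y1=box; k=np.clip(w[y0:y1,x0:x1],0,None); v,u=np.mgrid[y0:y1,x0:x1]; return np.array([(u*k).sum(),(v*k).sum()])/k.sum()
def look(tip,tooth=(.531,.043,.031)):
    C=[];B=[];Tt=[]
    for n in('scene','side'):
        im,d,c,W=shot(n); f=im.astype(float); C.append(c)
        e=proj([tip],c)[0].astype(int); B.append(blob(f[...,0]-f[...,2]-35,(e[0]-7,e[1]-8,e[0]+9,e[1]+8)))
        e=proj([tooth],c)[0].astype(int); Tt.append(blob(f[...,0]-110,(e[0]-5,e[1]-5,e[0]+7,e[1]+7)))
    print('px tip',B,'tooth',Tt)
    return tri(B[0],C[0],B[1],C[1]),tri(Tt[0],C[0],Tt[1],C[1])
E
python3 - <<'E'
from h import *
print(look([.531,.043,.103]))
E
```

```text
px tip [array([306.28015564, 213.42801556]), array([323., 202.])] tooth [array([304.55838323, 231.66541916]), array([324.44761905, 221.09206349])]
((array([0.53540747, 0.04673723, 0.10019791]), np.float64(0.002369831252479592)), (array([0.53072493, 0.04392952, 0.0298021 ]), np.float64(0.002494589065946131)))
```

```bash
python3 - <<'E'
from h import *
p,T=toolpose(np.array([.531-.0047,.043-.0028,.065]),-60); env.movel(p,.06,rot=quat(T)); env.dwell(.5)
t,w=look([.531,.043,.068]); print(t,w,'rel',t[0]-w[0])
t,w=look([.531,.043,.068]); print('rel',t[0]-w[0],env.get_state()['time'])
E
```

```text
px tip [array([304.18502203, 222.44052863]), array([324., 211.])] tooth [array([304.56304985, 231.61290323]), array([324.45741325, 221.04416404])]
(array([0.53210519, 0.04334735, 0.06674037]), np.float64(0.004116690987202933)) (array([0.5307076 , 0.04394495, 0.02999095]), np.float64(0.0024602553101325825)) rel [ 0.00139759 -0.00059761  0.03674942]
px tip [array([304.06382979, 222.45106383]), array([nan, nan])] tooth [array([304.5544989 , 231.60277981]), array([324.45337621, 221.03858521])]
 ** On entry to DLASCL parameter number  4 had an illegal value
 ** On entry to DLASCL parameter number  4 had an illegal value
 ** On entry to DLASCL parameter number  4 had an illegal value
 ** On entry to DLASCL parameter number  4 had an illegal value
 ** On entry to DLASCL parameter number  5 had an illegal value
 ** On entry to DLASCL parameter number  4 had an illegal valueh.py:50: RuntimeWarning: invalid value encountered in divide
  x0,y0,x1,y1=box; k=np.clip(w[y0:y1,x0:x1],0,None); v,u=np.mgrid[y0:y1,x0:x1]; return np.array([(u*k).sum(),(v*k).sum()])/k.sum()
Traceback (most recent call last):
  File "h.py", line 58, in look
    return tri(B[0],C[0],B[1],C[1]),tri(Tt[0],C[0],Tt[1],C[1])
           ~~~^^^^^^^^^^^^^^^^^^^^^
  File "h.py", line 46, in tri
    o1,a=ray(pa,ca); o2,b=ray(pb,cb); t=np.linalg.lstsq(np.column_stack([a,-b]),o2-o1,rcond=None)[0]
                                        ~~~~~~~~~~~~~~~^^^^^^^^^^^^^^^^^^^^^^^^^^^^^^^^^^^^^^^^^^
numpy.linalg.LinAlgError: SVD did not converge in Linear Least Squares
```

```bash
python3 - <<'E'
from h import *
s=env.get_state(); env.movel(np.array(s['tcp_pos'])+[-.001,.0003,-.021],.03); env.dwell(.8)
s=env.get_state(); print(s['time'],s['opening'],s['gripper_force'],s['force'],np.abs(s['joint_velocities']).max())
out=[]
for n in('scene','side'):
    im,d,c,W=shot(n); e=proj([[.531,.043,.04]],c)[0].astype(int); out.append(cv2.resize(im[e[1]-25:e[1]+25,e[0]-25:e[0]+25],(400,400),interpolation=cv2.INTER_CUBIC))
    f=im.astype(float); b=f[...,0]-f[...,2]; m=np.zeros(b.shape,bool); m[e[1]-10:e[1]+10,e[0]-10:e[0]+10]=1; print(n,e,np.argwhere(m&(b>30)).tolist())
cv2.imwrite('pics/end.png',np.hstack(out))
E
```

```text
26.3917 0.024394981727859984 58.86865479871631 [-0.26835216  0.25085282 -1.48687205] 0.0012935977081872355
scene [304 229] [[227, 304], [227, 305], [228, 304], [228, 305]]
side [324 218] [[217, 325]]
```

View pics/end.png

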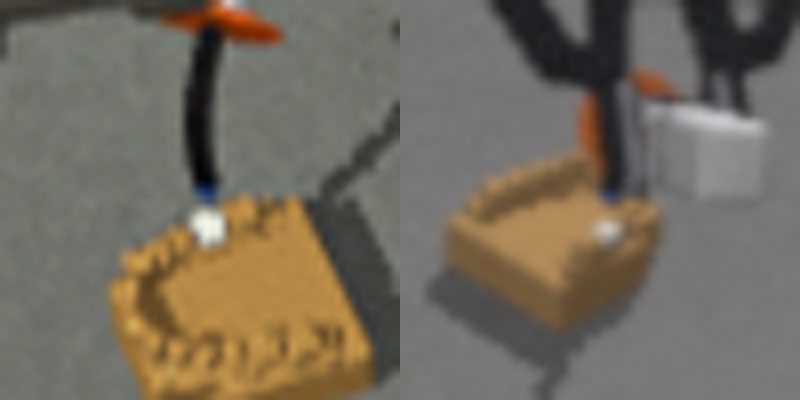

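In the scene half the blue tip is at (207,190), straight above the tooth at (209,228). In the side half the tip is at (610,195) and the tooth at (607,230). The gap is about 13 mm with no contact, so I hand in.

```bash
python3 -c "
from h import *
print(job.job_done())"
```

```text
the job is handed in; nothing more can be done
None
```

The job is handed in, though no verdict came back: the lid is shut, and the gripper holds the lamp still with its tip pointing down about 13 mm above the white tooth, measured from the cameras, with no sign of it touching the model.

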